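# Set the rotary drilling table to its marked line and clamp it

## Task

With a fingertip, push the steel post round to turn the drilling table's round plate until the plate's black index line points straight at the long line on the white scale ring (the line with the small raised block). Then, with the plate lined up, push the clamp lever all the way round to its stop so that the setting is locked. Push gently, do not pinch or grip the plate, post or lever, leave the things standing around alone, and finish clear of everything.

Things in the scene. Friction and masses are not known exactly. Their poses are not given: they have to be found in the camera images.
- base: The fixed plywood base of the rotary drilling table, screwed down to the bench, 24 mm thick, origin on the underside, exactly on the vertical axis of the plate. It reaches 110 mm either way along its x, and along its y from -110 mm to +190 mm (the clamp lever stands on the +y end).
- index_mark (a point): The outer end of the black index line (48 mm by 5 mm) painted on the aluminium plate, 76 mm from the plate's axis and turning with it, 39 mm above the bench. The plate is a flat disc 150 mm in diameter, its top 39 mm above the bench, with a low bolt head 26 mm across and 7 mm high at the centre. It turns endlessly, either way, and stays where it is left: pushing its post takes about 3 N.
- dial (a joint): Angle of the plate in rad: the index line's direction measured from the base's +x, anticlockwise seen from above (it starts between 2.14 and 4.14; the long line lies somewhere within 1 rad of the base's +x).
- post_top (a point): Top centre, 72 mm above the bench, of the upright steel post (16 mm in diameter, standing 33 mm above the plate) fixed on the plate 52 mm from the axis, exactly opposite the index line. It is the thing to push, from either side, along its circle about the plate's axis.
- target_line (a point): The inner end of the one long line (26 mm by 5 mm; all the others are 9 mm long and 1.4 mm wide) on the white scale ring that surrounds the plate, 76 mm from the plate's axis, 30 mm above the bench. A small dark steel block (22 mm wide, 12 mm deep, top 38 mm above the bench) stands on this line 98 mm from the axis. The ring is fixed, 210 mm in diameter and its top is 30 mm above the bench.
- lever_pivot (a point): On the vertical hinge axis of the clamp lever, 41 mm above the bench, at x = 30 mm, y = 145 mm in the base's frame.
- lever_ball (a point): Centre of the black ball (22 mm in diameter) at the free end of the clamp lever, 68 mm from the hinge, 43 mm above the bench. The dark steel bar between them is 11 mm wide, its underside 35 mm and its top 47 mm above the bench.
- clamp_lever (a joint): Angle of the clamp lever in rad: at 0 (open) the lever points along the base's +y, away from the plate; it grows anticlockwise seen from above and at 1.4 it meets its stop (locked), pointing roughly along the base's -x. It starts between 0 and 0.3. It stays where it is left; pushing its ball takes about 1.2 N. It does not stop the plate physically.
- glue: Bystander: standing yellow glue bottle, 56 mm in diameter, 150 mm tall, origin at the centre of its underside.
- screw_jar: Bystander: standing jar with a steel lid, 64 mm in diameter, 85 mm tall, origin at the centre of its underside.
- tape_measure: Bystander: black tape measure, 70 x 38 x 65 mm, origin at the centre of its underside.

How it is judged:
By the outcome, as a careful person would: the job done as asked, in the order asked, and still so for the second after the job is handed in, with the robot touching nothing.
It also fails if it takes over 64 s, if anything falls off the work surface, if the arm or the gripper's body presses on something with over 40 N, if the wrist force passes 120 N, or if a joint passes its speed limit or range.

## Robot

A 7-joint arm with a two-finger parallel gripper is mounted at the origin on the work surface. World frame = base frame: x ahead of the robot, y to its left, z up, the work surface at z = 0. Lengths are in m, angles in degrees, forces in N, time in s.
With the tool pointing down it reaches from about 0.35 to 0.9 m from the base axis. Payload 19.9 kg.
Tool frame: the origin (TCP) lies at the very end of the fingers, on their centre line; the grasp point (between the pads) lies 19 mm behind it; x points along the fingers, z is the direction in which the jaws open and shut, and the axes are right-handed (so a half turn about x gives the same grasp; the last joint's range is limited). The gripper opens to 94 mm and grips with 3 to 60 N. Pads are 16 mm wide; open, the fingers measure 119 mm over their backs; the gripper's body (75 mm by 177 mm) begins 78 mm behind the grasp point.
Start: joints at [61.793, 23.915, -0.59, 92.452, 0.269, 63.638, -3.037], TCP at [0.272, -0.563, 0.205] pointing down, gripper open.
Joint ranges: [-161.28, 161.28], [-22.2, 115.67], [-73.04, 71.86], [3.21, 147.25], [-68.34, 248.33], [10.77, 114.83], [-161.83, 161.83]. Speed limits (degrees/s): [108.29, 108.29, 136.94, 136.94, 172.46, 172.46, 172.46].

## Interface

Orientations are given as [roll, pitch, yaw] about the fixed x, y, z axes, in that order (R = Rz(yaw) Ry(pitch) Rx(roll)).
In Python, from bench import env gives the robot as it stands.
- The arm moves only by the shell command python3 -m handwheel 'ROWS' [FORCE]. ROWS is JSON, a list of rows, each a list of 3 entries, a list of its own where there are three numbers: the closure in counts, from 0 (fully open) to 255 (shut), then the shift along the tool's x, y, z in m, then the turn about the tool's x in rad. In form: [[gripper, [dx, dy, dz], spin], ...]. A call has exactly 10 rows; each row is the pose to reach, as a shift and turn from the pose commanded when the call began, along the tool's axes at that moment; what a row does not reach only later rows make up. A row lasts 1/12 s, in which the tool goes at most 41.7 mm and 7.16 degrees, less where a joint would pass 70% of its speed; a pose out of reach is approached as far as the arm can. A call with a gripper value outside its range is refused whole. The fingers move at their own pace and stop on an object; FORCE is the grip in N (left out, the last holds). Time passes only in rows, so rows that repeat a pose let the fingers close, or fill a call up. It gives the time, the measured TCP pose, the force and the opening at its end, in the units of the state.
- env.state(): the state, without advancing time (a new reading comes with each control period).
- env.camera(name): name is "side" or "top" or "wrist"; returns the picture (480x640x3 uint8, blue, green, red); there is no depth.
- env.camera_params(name): a dict with "mtx" (3x3 intrinsics, pixels), "D" ([k1, k2, p1, p2, k3] as OpenCV has them; the pictures are not rectified), "extrinsics" (4x4, takes a point from world to camera coordinates). Camera axes: x right, y down, z forward; pixel columns grow to the right and rows downward; lengths in m; the calibration is good to about 2 mm. A picture is of the moment at which its call begins: read the wrist's pose just before it. camera_params takes no time and is no camera call; for the wrist camera it gives the pose at the moment of the call.
- env.hand_in(): hands the job in, once; it reports no verdict.
The state is a dict: "time": time; "joint_positions": joint angles; "qvel": joint speeds; "joint_efforts": joint torques, N m; "position": TCP position; "ee_rot": TCP orientation; "force": force on the tool from outside, world axes, zero at the start; "ft_torque": the same for the moment, N m; "width": finger opening in m.
Only numpy, scipy, OpenCV 4.12 (cv2) and the standard library are available. Lean on these libraries where they do the work, as an engineer would, in place of code of your own. Each camera call takes 0.05 s, during which the arm holds its last target.

## Working session

There is one attempt and no reset: what is moved stays moved. The work goes in short steps, Python scripts to look and compute and a shell command to move; the robot and the scene stay as the last step left them, time stands still between calls to the robot, and variables do not carry over. Pictures are saved under pics/ and viewed, and the job is handed in when it is done.

```bash
ls; mkdir -p pics; python3 - <<'E'
from bench import env
import cv2
print(env.state())
for n in ("top","side"):
    cv2.imwrite(f"pics/{n}0.png",env.camera(n)); p=env.camera_params(n); print(n,p)
E
```

```text
pics
{'time': 0.0, 'joint_positions': array([61.79314978, 23.9492265 , -0.59117038, 92.48439024,  0.26872371,
       63.6395054 , -3.03694588]), 'qvel': array([ 0.04036514, -0.03009333, -0.02321891,  0.08002337,  0.01611381,
        0.04887363,  0.02904857]), 'joint_efforts': array([ 4.43475119e-04, -8.51250243e+01,  6.39621858e-01, -4.25990689e+01,
       -4.87635552e-02,  1.86016172e-02,  1.02596480e-04]), 'position': array([ 0.2721386 , -0.56222007,  0.20482061]), 'ee_rot': array([-176.43346365,   89.92825602,  119.39633744]), 'force': array([ 1.56373628, -0.50247238,  0.84865834]), 'ft_torque': array([0.00803171, 0.05043572, 0.03315085]), 'width': 0.0942616537118245}
top {'mtx': array([[579.59646681,   0.        , 321.90052574],
       [  0.        , 579.59646681, 235.63555928],
       [  0.        ,   0.        ,   1.        ]]), 'D': array([0.00537644, 0.        , 0.        , 0.        , 0.        ]), 'extrinsics': array([[-0.02169577, -0.99972908, -0.00843   ,  0.04591731],
       [-0.99694071,  0.02226703, -0.0749226 ,  0.56011413],
       [ 0.07509001,  0.0067787 , -0.99715372,  1.51801576],
       [ 0.        ,  0.        ,  0.        ,  1.        ]])}
side {'mtx': array([[560.70450076,   0.        , 333.95570796],
       [  0.        , 560.70450076, 247.47836255],
       [  0.        ,   0.        ,   1.        ]]), 'D': array([-0.00397955,  0.        ,  0.        ,  0.        ,  0.        ]), 'extrinsics': array([[-0.83555557, -0.54930162,  0.01070605,  0.44579147],
       [-0.31880297,  0.46888416, -0.82371859,  0.20408669],
       [ 0.44745006, -0.69167578, -0.56689775,  1.14404551],
       [ 0.        ,  0.        ,  0.        ,  1.        ]])}
```

View pics/top0.png

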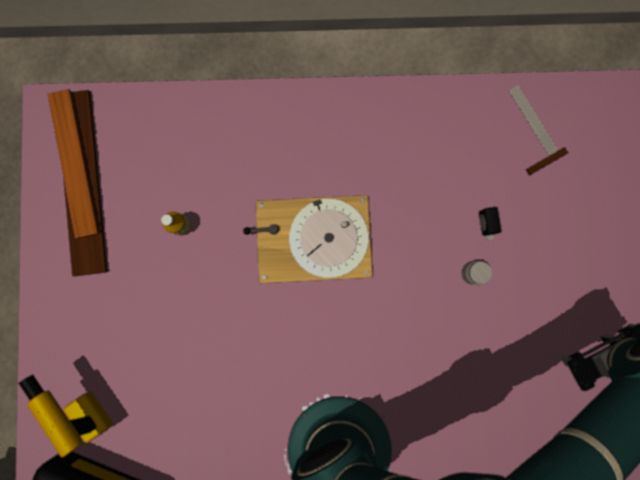

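View pics/side0.png

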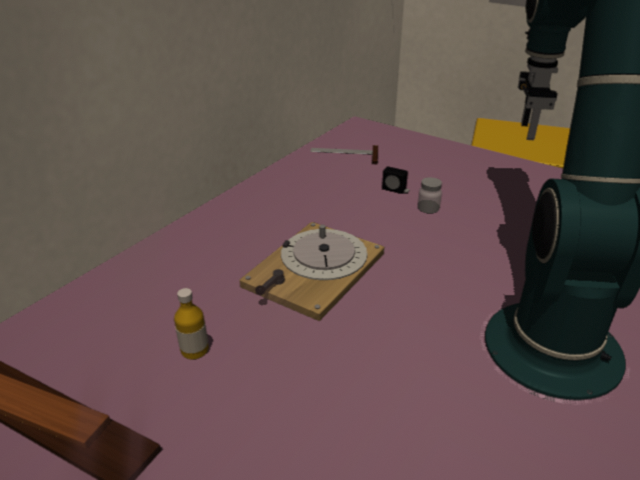

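```bash
cat > h.py <<'E'
import numpy as np, cv2
from bench import env
from scipy.spatial.transform import Rotation as Ro
def ray(p,uv):
    q=cv2.undistortPoints(np.array([[uv]],float),p["mtx"],p["D"])[0,0]
    E=p["extrinsics"]; R,t=E[:3,:3],E[:3,3]
    return -R.T@t, R.T@np.array([q[0],q[1],1.])
def onplane(p,uv,z):
    o,d=ray(p,uv); return o+d*(z-o[2])/d[2]
def proj(p,P):
    E=p["extrinsics"]; return cv2.projectPoints(np.array([P],float),cv2.Rodrigues(E[:3,:3])[0],E[:3,3],p["mtx"],p["D"])[0][0,0]
def tri(pa,ua,pb,ub):
    (o,d),(o2,d2)=ray(pa,ua),ray(pb,ub)
    s=np.linalg.lstsq(np.c_[d,-d2],o2-o,rcond=None)[0]; a,b=o+s[0]*d,o2+s[1]*d2
    return (a+b)/2,np.linalg.norm(a-b)
def toolR(s): return Ro.from_euler('xyz',s["ee_rot"],degrees=True).as_matrix()
E
python3 - <<'E'
from h import *
np.set_printoptions(precision=4,suppress=True)
t=env.camera_params("top")
for n,uv,z in [("center",(329,238),.046),("index",(307,256),.039),("post",(346,224.5),.072),("block",(318,204),.038),("pivot",(274,230),.047),("ball",(247,231),.043),("glue",(168,220),.15),("jar",(480,272),.085),("corner",(257,201),.024),("corner",(370,196),.024),("corner",(372,277),.024),("corner",(259,283),.024)]:
    print(n,onplane(t,uv,z))
s=env.state();print(toolR(s)); print(env.camera_params("wrist"))
i=cv2.imread("pics/top0.png")[180:300,230:390]
cv2.imwrite("pics/topz.png",cv2.resize(i,None,fx=5,fy=5,interpolation=cv2.INTER_CUBIC))
E
```

```text
center [0.5525 0.015  0.046 ]
index [0.5071 0.0736 0.039 ]
post [ 0.5845 -0.0293  0.072 ]
block [0.6436 0.0419 0.038 ]
pivot [0.5766 0.1583 0.047 ]
ball [0.5759 0.2295 0.043 ]
glue [0.598  0.4077 0.15  ]
jar [ 0.4552 -0.3642  0.085 ]
corner [0.6572 0.2045 0.024 ]
corner [ 0.6637 -0.0968  0.024 ]
corner [ 0.4486 -0.096   0.024 ]
corner [0.4393 0.2021 0.024 ]
[[-0.0005  0.9001  0.4357]
 [ 0.0009  0.4357 -0.9001]
 [-1.     -0.0001 -0.001 ]]
{'mtx': array([[338.1109,   0.    , 324.825 ],
       [  0.    , 338.1109, 242.3213],
       [  0.    ,   0.    ,   1.    ]]), 'D': array([-0.0646,  0.    ,  0.    ,  0.    ,  0.    ]), 'extrinsics': array([[ 0.4359, -0.9   , -0.0015, -0.6247],
       [-0.8723, -0.4229,  0.2453, -0.0261],
       [-0.2214, -0.1056, -0.9694,  0.3925],
       [ 0.    ,  0.    ,  0.    ,  1.    ]])}
```

View pics/topz.png

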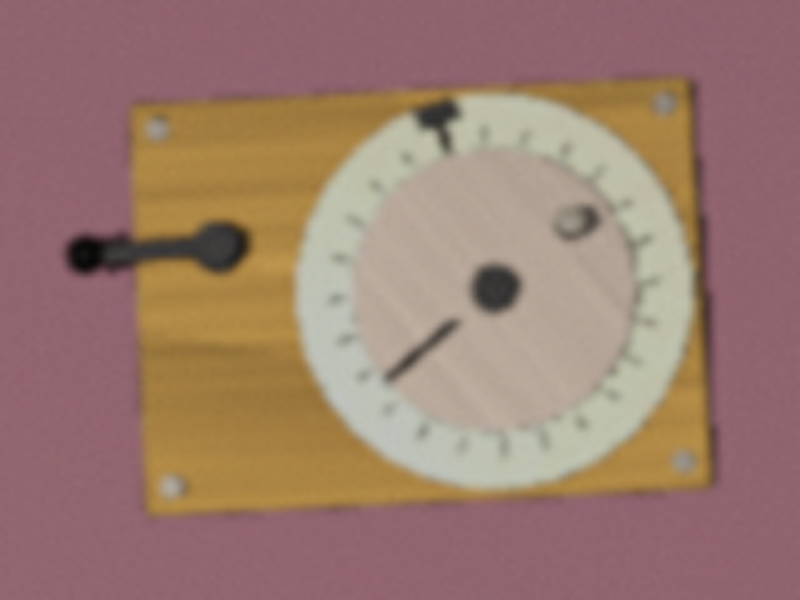

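```bash
python3 - <<'E'
from h import *
np.set_printoptions(precision=4,suppress=True)
s=env.state();R=toolR(s);E=env.camera_params("wrist")["extrinsics"]
C=-E[:3,:3].T@E[:3,3]; print("cam in tool",R.T@(C-s["position"]),"axes",E[:3,:3]@R)
print("yaw",np.degrees(np.arctan2(R[1,2],R[0,2])))
for T in [(0.56,-0.06,0.26),(0.56,-0.06,.30)]: print(R.T@(np.array(T)-s["position"]))
E
```

```text
cam in tool [-0.181   0.0711  0.0004] axes [[ 0.0005  0.0002  1.    ]
 [-0.2452 -0.9695  0.0003]
 [ 0.9695 -0.2452 -0.0004]]
yaw -64.17010875708986
[-0.0548  0.4779 -0.3267]
[-0.0948  0.4779 -0.3268]
```

```bash
python3 -m handwheel '[[255,[-0.005,0.02,-0.013],-0.04],[255,[-0.01,0.045,-0.03],-0.12],[255,[-0.015,0.075,-0.049],-0.22],[255,[-0.02,0.105,-0.069],-0.32],[255,[-0.025,0.135,-0.089],-0.42],[255,[-0.03,0.165,-0.109],-0.52],[255,[-0.035,0.195,-0.128],-0.62],[255,[-0.04,0.225,-0.148],-0.72],[255,[-0.045,0.255,-0.168],-0.82],[255,[-0.045,0.285,-0.187],-0.92]]' 10
python3 - <<'E'
from h import *
np.set_printoptions(precision=4,suppress=True)
s=env.state();R=toolR(s)
print("yaw",np.degrees(np.arctan2(R[1,2],R[0,2])),s["joint_positions"])
print(R.T@(np.array((.555,-.09,.25))-s["position"]))
E
```

```text
time: 0.93
position: [0.4481, -0.2684, 0.2513]
ee_rot: [-31.1, 89.9, -42.3]
force: [0.1, -0.5, 0.7]
width: 0.0308
yaw -11.177154346449447 [ 43.9939  11.7389 -18.8921 103.3781   4.1678  65.5067  12.5654]
[0.0012 0.1958 0.0703]
```

```bash
python3 -m handwheel '[[255,[0,0.03,0.011],-0.05],[255,[0,0.06,0.022],-0.1],[255,[0,0.09,0.033],-0.15],[255,[0,0.115,0.043],-0.2],[255,[0,0.14,0.05],-0.2],[255,[0,0.165,0.059],-0.2],[255,[0,0.185,0.066],-0.2],[255,[0,0.193,0.07],-0.2],[255,[0,0.196,0.07],-0.2],[255,[0,0.196,0.07],-0.2]]'
python3 - <<'E'
from h import *
np.set_printoptions(precision=4,suppress=True)
s=env.state();R=toolR(s)
print("yaw",np.degrees(np.arctan2(R[1,2],R[0,2])),s["joint_positions"],s["position"])
import pickle
p=env.camera_params("wrist");i=env.camera("wrist");cv2.imwrite("pics/w1.png",i);pickle.dump(p,open("w1.pkl","wb"))
E
```

```text
time: 1.77
position: [0.5547, -0.0919, 0.2501]
ee_rot: [167.7, 90.0, 167.7]
force: [-0.7, -0.1, -0.9]
width: 0.0002
yaw 0.022841203843596603 [ 28.1662  17.0529 -26.7979  97.8164   8.2433  67.123   -0.8146] [ 0.5547 -0.0919  0.2501]
```

View pics/w1.png

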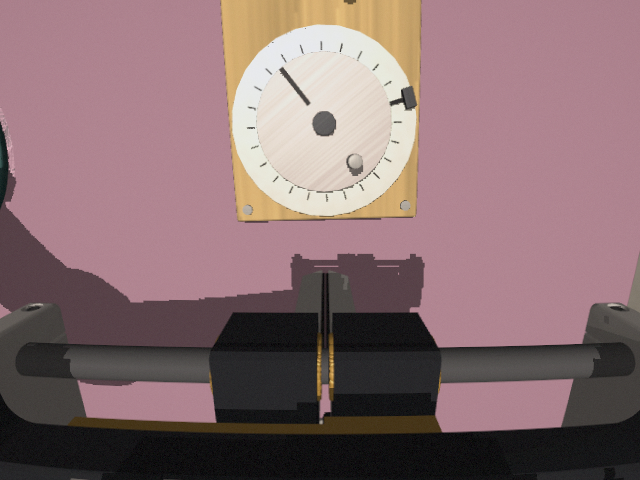

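```bash
cat > m.py <<'E'
from h import *
import pickle,sys
np.set_printoptions(precision=4,suppress=True)
def darkblobs(i,p,c,zr,rmin,rmax,th=90):
    # dark pixels mapped to plane z=zr with polar coords about c
    g=i.max(axis=2); v,u=np.nonzero(g<th)
    uv=np.c_[u,v].astype(float)
    q=cv2.undistortPoints(uv[:,None],p["mtx"],p["D"])[:,0]
    E=p["extrinsics"];R=E[:3,:3];o=-R.T@E[:3,3]
    d=np.c_[q,np.ones(len(q))]@R
    P=o+d*((zr-o[2])/d[:,2])[:,None]
    r=np.hypot(*(P[:,:2]-c[:2]).T); k=(r>rmin)&(r<rmax)
    return P[k],uv[k]
def ringcentre(i,p):
    hsv=cv2.cvtColor(i,cv2.COLOR_BGR2HSV)
    m=((hsv[...,1]<40)&(hsv[...,2]>190)).astype(np.uint8)
    cs,_=cv2.findContours(m,cv2.RETR_EXTERNAL,cv2.CHAIN_APPROX_NONE)
    c=max(cs,key=cv2.contourArea); h=cv2.convexHull(c)[:,0].astype(float)
    P=np.array([onplane(p,a,.030)[:2] for a in h])
    A=np.c_[2*P,np.ones(len(P))]; x=np.linalg.lstsq(A,(P**2).sum(1),rcond=None)[0]
    return x[:2],np.sqrt(x[2]+x[:2]@x[:2]),len(P)
E
python3 - <<'E'
from m import *
i=cv2.imread("pics/w1.png");p=pickle.load(open("w1.pkl","rb"))
print("ring",ringcentre(i,p))
for n,uv,z in [("bolt",(324,123.5),.046),("idx",(281,69),.039),("post",(355,160),.072),("line",(391,104),.030),("blk",(409,97),.038),("c1",(247,210),.024),("c2",(405.5,206),.024)]: print(n,onplane(p,uv,z))
t=env.camera_params("top")
print("bolt tri",tri(p,(324,123.5),t,(329,237.5)),"post tri",tri(p,(355,160),t,(230+575/5,180+222/5)))
print("block tri",tri(p,(409,97),t,(230+437/5,180+114/5)))
c,r,_=ringcentre(i,p)
P,uv=darkblobs(i,p,c,.039,.035,.073); print("index",len(P)); d=(P[:,:2]-c).mean(0); print(np.degrees(np.arctan2(d[1],d[0])))
P,uv=darkblobs(i,p,c,.030,.077,.090,70); a=np.degrees(np.arctan2(P[:,1]-c[1],P[:,0]-c[0])); k=abs(a)<60;print("line",k.sum(),np.median(a[k]),a[k].std())
cv2.imwrite("pics/w1z.png",cv2.resize(i[20:230,210:430],None,fx=2.8,fy=2.8,interpolation=cv2.INTER_CUBIC))
E
```

```text
ring (array([0.5531, 0.0156]), np.float64(0.10442607747136251), 60)
bolt [0.5537 0.0147 0.046 ]
idx [0.5074 0.0723 0.039 ]
post [ 0.586  -0.0239  0.072 ]
line [0.6289 0.0377 0.03  ]
blk [0.647  0.0441 0.038 ]
c1 [ 0.4599 -0.0835  0.024 ]
c2 [ 0.6526 -0.0785  0.024 ]
bolt tri (array([0.5538, 0.0149, 0.045 ]), np.float64(0.00021371371887760467)) post tri (array([ 0.5779, -0.0237,  0.1551]), np.float64(0.001975256405697765))
block tri (array([0.6463, 0.0435, 0.0417]), np.float64(0.00021654940894521497))
index 134
129.2666331310138
line 36 17.111553725311932 9.877862794729738
```

View pics/w1z.png

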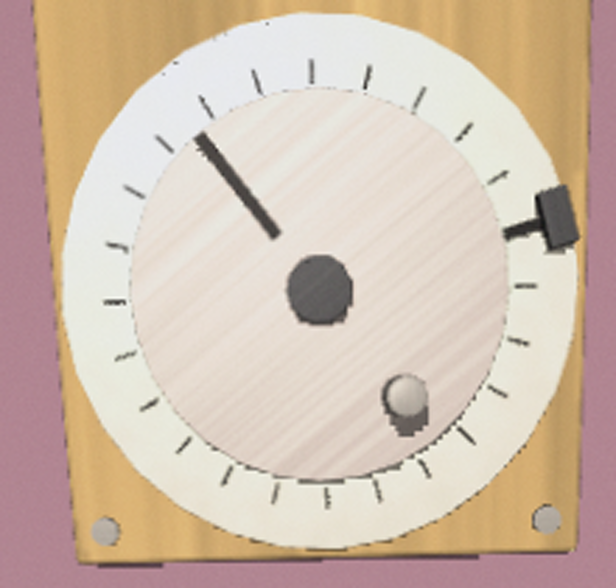

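```bash
python3 -m handwheel '[[255,[0.01,0.01,0.005],-0.11],[255,[0.025,0.02,0.01],-0.22],[255,[0.04,0.03,0.016],-0.33],[255,[0.06,0.042,0.022],-0.44],[255,[0.08,0.055,0.028],-0.55],[255,[0.1,0.067,0.035],-0.66],[255,[0.12,0.079,0.041],-0.77],[255,[0.135,0.087,0.045],-0.88],[255,[0.145,0.092,0.048],-0.99],[255,[0.15,0.093,0.0487],-1.1]]'
python3 - <<'E'
from h import *
np.set_printoptions(precision=4,suppress=True)
s=env.state();R=toolR(s)
print("yaw",np.degrees(np.arctan2(R[1,2],R[0,2])),s["joint_positions"],s["position"])
print(R.T@(np.array((.6034,.0011,.055))-s["position"]))
cv2.imwrite("pics/s1.png",cv2.resize(env.camera("side")[180:340,220:420],None,fx=4,fy=3.7))
E
```

```text
time: 2.65
position: [0.6029, 0.0005, 0.0988]
ee_rot: [119.6, 89.9, -177.1]
force: [-0.7, -0.1, 0.6]
width: 0.0005
yaw 63.308448545102955 [ 24.5427  33.3712 -37.0035  99.8371  23.836   54.9692  41.3964] [0.6029 0.0005 0.0988]
[ 0.0438 -0.0002  0.0008]
```

View pics/s1.png

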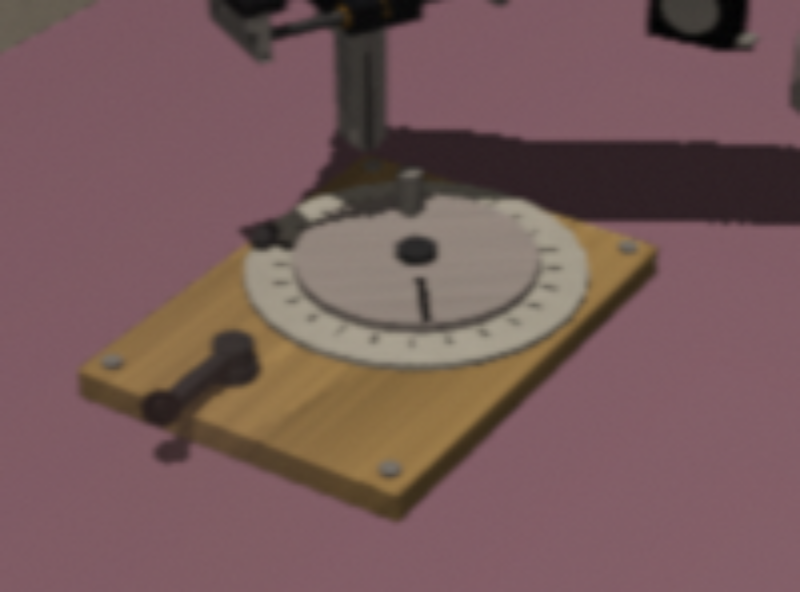

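```bash
python3 -m handwheel '[[255,[0.006,0,0],0],[255,[0.012,0,0],0],[255,[0.018,0,0],0],[255,[0.024,0,0],0],[255,[0.03,0,0],0],[255,[0.035,0,0],0],[255,[0.039,0,0],0],[255,[0.042,0,0],0],[255,[0.044,0,0],0],[255,[0.044,0,0],0]]'
cat > arc.py <<'E'
from m import *
C=np.array([.5533,.0152]); 
def arc(thetas,r=.052,off=78.7,z=None):
    s=env.state();R=toolR(s);P=s["position"];y0=np.degrees(np.arctan2(R[1,2],R[0,2]))
    print("yaw",y0,"pos",P,"F",s["force"],"t",s["time"],"q7",s["joint_positions"][[2,4,5,6]])
    d=P[:2]-C; print("finger r,th",np.hypot(*d),np.degrees(np.arctan2(d[1],d[0])))
    for t in thetas:
        a=np.radians(t); T=np.r_[C+r*np.array([np.cos(a),np.sin(a)]),P[2] if z is None else z]
        v=R.T@(T-P); print("%.1f"%t,np.round(v,4),round(float(np.radians(-(((t+off-y0)+180)%360-180))),3))
E
python3 -c "
from arc import *
arc(np.linspace(-15.7,-51.7,11)[1:],z=.055)"
```

```text
time: 3.53
position: [0.6034, 0.0012, 0.0561]
ee_rot: [102.4, 90.0, 165.5]
force: [-0.5, -0.4, 1.0]
width: 0.0004
yaw 63.0256986412495 pos [0.6034 0.0012 0.0561] F [-0.4785 -0.3765  0.9727] t 3.5333 q7 [-35.2017  26.2639  50.7744  39.2391]
finger r,th 0.05207138707929721 -15.614258073926338
-19.3 [ 0.0011 -0.0005 -0.0033] 0.063
-22.9 [ 0.0011 -0.0008 -0.0066] 0.126
-26.5 [ 0.0011 -0.0009 -0.0098] 0.189
-30.1 [ 0.0011 -0.0009 -0.0131] 0.252
-33.7 [ 0.0011 -0.0006 -0.0163] 0.315
-37.3 [ 0.0011 -0.0001 -0.0196] 0.377
-40.9 [ 0.0011  0.0006 -0.0228] 0.44
-44.5 [ 0.0011  0.0015 -0.0259] 0.503
-48.1 [ 0.0011  0.0025 -0.029 ] 0.566
-51.7 [ 0.0011  0.0038 -0.032 ] 0.629
```

```bash
python3 -m handwheel '[[255,[0.001,-0.0005,-0.0033],0.063],[255,[0.001,-0.0008,-0.0066],0.126],[255,[0.001,-0.0009,-0.0098],0.189],[255,[0.001,-0.0009,-0.0131],0.252],[255,[0.001,-0.0006,-0.0163],0.315],[255,[0.001,-0.0001,-0.0196],0.377],[255,[0.001,0.0006,-0.0228],0.44],[255,[0.001,0.0015,-0.0259],0.503],[255,[0.001,0.0025,-0.029],0.566],[255,[0.001,0.0038,-0.032],0.629]]'
python3 -c "
from arc import *
arc(np.linspace(-51.7,-87.7,11)[1:],z=.055)
cv2.imwrite('pics/t2.png',cv2.resize(env.camera('top')[180:300,230:390],None,fx=5,fy=5))
p=env.camera_params('wrist');i=env.camera('wrist');cv2.imwrite('pics/w2.png',i)"
```

```text
time: 4.37
position: [0.5862, -0.0255, 0.0558]
ee_rot: [-7.0, 89.9, 19.8]
force: [3.8, 0.9, -1.9]
width: 0.0005
yaw 26.815320685056083 pos [ 0.5862 -0.0255  0.0558] F [ 3.7899  0.9392 -1.8748] t 4.3667 q7 [-26.9988  19.5519  47.5828  10.4143]
finger r,th 0.05231603478962706 -51.00389822462374
-55.3 [ 0.0008 -0.0004 -0.0039] 0.06
-58.9 [ 0.0008 -0.0007 -0.0072] 0.122
-62.5 [ 0.0008 -0.0009 -0.0104] 0.185
-66.1 [ 0.0008 -0.0008 -0.0137] 0.248
-69.7 [ 0.0008 -0.0005 -0.0169] 0.311
-73.3 [ 0.0007 -0.0001 -0.0202] 0.374
-76.9 [ 0.0007  0.0006 -0.0234] 0.437
-80.5 [ 0.0007  0.0015 -0.0265] 0.499
-84.1 [ 0.0007  0.0026 -0.0296] 0.562
-87.7 [ 0.0007  0.0038 -0.0326] 0.625
```

View pics/w2.png

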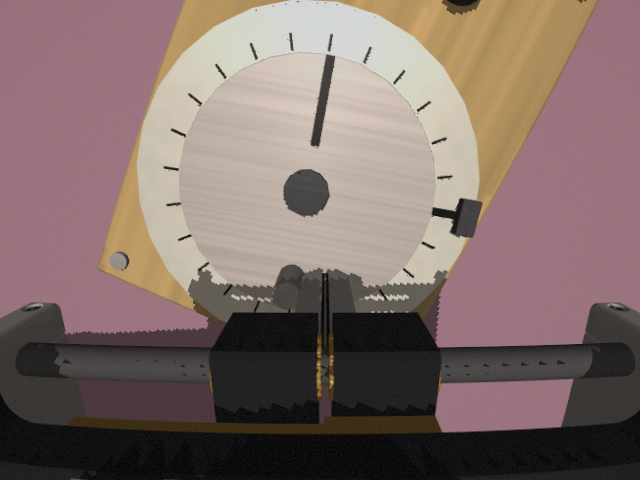

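```bash
cat > ang.py <<'E'
from m import *
def meas(tag,c=np.array([.5533,.0152])):
    s=env.state(); p=env.camera_params("wrist");i=env.camera("wrist");cv2.imwrite(f"pics/{tag}.png",i);pickle.dump(p,open(f"{tag}.pkl","wb"))
    return calc(i,p,c)
def calc(i,p,c=np.array([.5533,.0152])):
    g=i.max(axis=2)
    def blobs(z,r0,r1,exp,tol):
        m=np.zeros(g.shape,np.uint8)
        P,uv=darkblobs(i,p,c,z,r0,r1,95); uv=uv.astype(int); m[uv[:,1],uv[:,0]]=255
        n,l,st,ce=cv2.connectedComponentsWithStats(m); out=[]
        for k in range(1,n):
            if st[k,4]<exp: continue
            v,u=np.nonzero(l==k); Q=np.array([onplane(p,a,z)[:2] for a in np.c_[u,v].astype(float)])
            d=Q.mean(0)-c; w,V=np.linalg.eigh(np.cov(Q.T)); ax=V[:,1]; ax=ax*np.sign(ax@d)
            out.append((st[k,4],"polar",round(np.degrees(np.arctan2(d[1],d[0])),2),"axis",round(np.degrees(np.arctan2(ax[1],ax[0])),2),"r",round(np.hypot(*d),4),"sd",np.round(np.sqrt(w),4)))
        return out
    b=onplane(p,(0,0),0)
    print("idx"); [print(x) for x in blobs(.039,.024,.0745,60,0)]
    print("ring"); [print(x) for x in blobs(.030,.0765,.091,25,0)]
E
python3 - <<'E'
from ang import *
p=env.camera_params("wrist"); calc(cv2.imread("pics/w2.png"),p); i=cv2.imread("pics/w2.png")
print(onplane(p,(306,192),.046))
calc(cv2.imread("pics/w1.png"),pickle.load(open("w1.pkl","rb")))
E
```

```text
idx
(np.int32(753), 'polar', np.float64(106.29), 'axis', np.float64(106.13), 'r', np.float64(0.051), 'sd', array([0.0013, 0.0139]))
(np.int32(3519), 'polar', np.float64(-60.83), 'axis', np.float64(28.16), 'r', np.float64(0.0608), 'sd', array([0.0068, 0.0187]))
ring
(np.int32(30), 'polar', np.float64(122.57), 'axis', np.float64(122.32), 'r', np.float64(0.0836), 'sd', array([0.0003, 0.0026]))
(np.int32(30), 'polar', np.float64(137.61), 'axis', np.float64(138.17), 'r', np.float64(0.0835), 'sd', array([0.0003, 0.0026]))
(np.int32(27), 'polar', np.float64(92.54), 'axis', np.float64(93.65), 'r', np.float64(0.0838), 'sd', array([0.0003, 0.0025]))
(np.int32(32), 'polar', np.float64(152.63), 'axis', np.float64(152.1), 'r', np.float64(0.084), 'sd', array([0.0003, 0.0025]))
(np.int32(30), 'polar', np.float64(77.53), 'axis', np.float64(77.72), 'r', np.float64(0.0835), 'sd', array([0.0003, 0.0025]))
(np.int32(31), 'polar', np.float64(167.64), 'axis', np.float64(168.27), 'r', np.float64(0.0838), 'sd', array([0.0003, 0.0026]))
(np.int32(30), 'polar', np.float64(62.52), 'axis', np.float64(60.6), 'r'
[... 920 characters left out ...]
array([0.0004, 0.0027]))
(np.int32(25), 'polar', np.float64(-117.34), 'axis', np.float64(-114.66), 'r', np.float64(0.0845), 'sd', array([0.0004, 0.0028]))
(np.int32(48), 'polar', np.float64(-102.48), 'axis', np.float64(-101.88), 'r', np.float64(0.0843), 'sd', array([0.0007, 0.0028]))
(np.int32(2099), 'polar', np.float64(-61.93), 'axis', np.float64(27.72), 'r', np.float64(0.0804), 'sd', array([0.0064, 0.0228]))
[0.5534 0.0155 0.046 ]
idx
(np.int32(154), 'polar', np.float64(128.62), 'axis', np.float64(128.73), 'r', np.float64(0.0519), 'sd', array([0.0011, 0.0133]))
ring
(np.int32(45), 'polar', np.float64(17.36), 'axis', np.float64(18.15), 'r', np.float64(0.0845), 'sd', array([0.0012, 0.0037]))
```

```bash
python3 -m handwheel '[[255,[0,-0.0005,-0.0033],0.063],[255,[0,-0.0008,-0.0066],0.126],[255,[0,-0.0009,-0.0098],0.189],[255,[0,-0.0009,-0.0131],0.252],[255,[0,-0.0006,-0.0163],0.315],[255,[0,-0.0001,-0.0196],0.377],[255,[0,0.0006,-0.0228],0.44],[255,[0,0.0015,-0.0259],0.503],[255,[0,0.0025,-0.029],0.566],[255,[0,0.0038,-0.032],0.629]]'
python3 -c "
from arc import *
arc([-87.7],z=.055)
"
python3 -m handwheel '[[255,[0,-0.0005,-0.0033],0.063],[255,[0,-0.0008,-0.0066],0.126],[255,[0,-0.0009,-0.0098],0.189],[255,[0,-0.0009,-0.0131],0.252],[255,[0,-0.0006,-0.0163],0.315],[255,[0,-0.0001,-0.0196],0.377],[255,[0,0.0006,-0.0228],0.44],[255,[0,0.0015,-0.0259],0.503],[255,[0,0.0025,-0.029],0.566],[255,[0,0.0038,-0.032],0.629]]'
python3 -c "
from arc import *
import ang
arc(np.linspace(-123.7,-139.7,11),z=.055)
ang.meas('w3')
"
```

```text
time: 5.3
position: [0.556, -0.037, 0.0558]
ee_rot: [-1.7, 89.9, -10.8]
force: [2.8, -2.1, -1.4]
width: 0.0004
yaw -9.084648935610327 pos [ 0.556  -0.037   0.0558] F [ 2.8437 -2.1149 -1.3786] t 5.3 q7 [-18.8655  13.0372  44.3964 -19.4416]
finger r,th 0.05227809704380741 -86.99447920861485
-87.7 [ 0.0008  0.0001 -0.0007] -0.001
time: 6.13
position: [0.5247, -0.0285, 0.0557]
ee_rot: [-10.3, 90.0, -55.4]
force: [0.3, -4.2, 1.7]
width: 0.0002
yaw -45.14095088378511 pos [ 0.5247 -0.0285  0.0557] F [ 0.3432 -4.23    1.6966] t 6.1333 q7 [-10.7974   7.073   41.7363 -51.5756]
finger r,th 0.05225175515587117 -123.24260316242989
-123.7 [ 0.0007  0.0002 -0.0005] -0.002
-125.3 [ 0.0007 -0.0001 -0.0019] 0.025
-126.9 [ 0.0007 -0.0003 -0.0033] 0.053
-128.5 [ 0.0007 -0.0005 -0.0048] 0.081
-130.1 [ 0.0007 -0.0007 -0.0062] 0.109
-131.7 [ 0.0007 -0.0008 -0.0077] 0.137
-133.3 [ 0.0007 -0.0008 -0.0091] 0.165
-134.9 [ 0.0007 -0.0009 -0.0106] 0.193
-136.5 [ 0.0007 -0.0009 -0.012 ] 0.221
-138.1 [ 0.0007 -0.0008 -0.0135] 0.249
-139.7 [ 0.0007 -0.0007 -0.0149] 0.277
idx
(np.int32(754), 'polar', np.float64(34.9
[... 1293 characters left out ...]
), 'r', np.float64(0.0837), 'sd', array([0.0003, 0.0025]))
(np.int32(43), 'polar', np.float64(-57.84), 'axis', np.float64(-57.7), 'r', np.float64(0.0838), 'sd', array([0.0005, 0.0028]))
(np.int32(45), 'polar', np.float64(-72.86), 'axis', np.float64(-72.25), 'r', np.float64(0.0837), 'sd', array([0.0006, 0.0028]))
(np.int32(60), 'polar', np.float64(-87.81), 'axis', np.float64(-90.58), 'r', np.float64(0.0824), 'sd', array([0.0008, 0.0037]))
(np.int32(57), 'polar', np.float64(-102.99), 'axis', np.float64(-99.9), 'r', np.float64(0.0828), 'sd', array([0.0008, 0.0034]))
(np.int32(1891), 'polar', np.float64(-134.27), 'axis', np.float64(-45.24), 'r', np.float64(0.0819), 'sd', array([0.0047, 0.0197]))
```

View pics/w3.png

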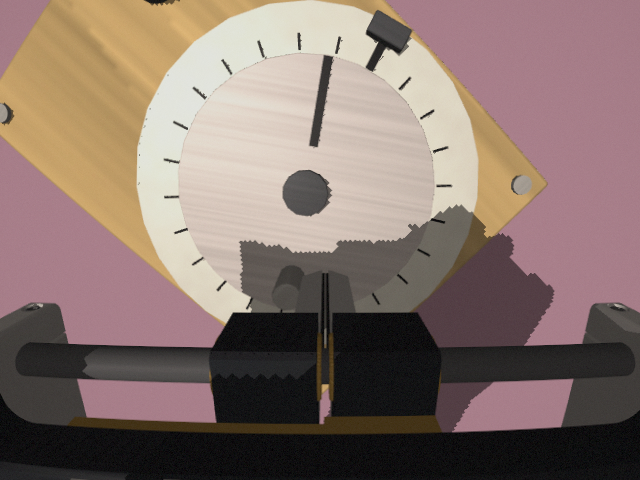

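```bash
python3 -m handwheel '[[255,[0,-0.0003,-0.0018],0.035],[255,[0,-0.0005,-0.0036],0.07],[255,[0,-0.0007,-0.0054],0.105],[255,[0,-0.0008,-0.0072],0.14],[255,[0,-0.0009,-0.009],0.173],[255,[0,-0.0009,-0.0106],0.205],[255,[0,-0.0009,-0.0122],0.235],[255,[0,-0.0009,-0.0134],0.257],[255,[0,-0.0009,-0.0141],0.27],[255,[0,-0.0009,-0.0141],0.27]]'
python3 -c "
from arc import *
import ang
arc([-140],z=.055)
ang.meas('w4')
"|head -14 
```

```text
time: 7.02
position: [0.514, -0.0186, 0.0556]
ee_rot: [28.8, 90.0, -31.7]
force: [0.8, -2.2, 1.8]
width: 0.0003
yaw -60.498898355929384 pos [ 0.514  -0.0186  0.0556] F [ 0.7916 -2.2483  1.8468] t 7.0167 q7 [ -7.4336   4.7336  40.8881 -66.0298]
finger r,th 0.051880385304089664 -139.28642954782637
-140.0 [ 0.0006 -0.0002 -0.0006] 0.014
idx
(np.int32(751), 'polar', np.float64(18.82), 'axis', np.float64(18.61), 'r', np.float64(0.0513), 'sd', array([0.0013, 0.0139]))
(np.int32(2933), 'polar', np.float64(-148.92), 'axis', np.float64(-61.85), 'r', np.float64(0.0604), 'sd', array([0.0075, 0.0136]))
ring
(np.int32(219), 'polar', np.float64(17.34), 'axis', np.float64(14.74), 'r', np.float64(0.0841), 'sd', array([0.0014, 0.0041]))
(np.int32(34), 'polar', np.float64(32.25), 'axis', np.float64(33.65), 'r', np.float64(0.0839), 'sd', array([0.0003, 0.0025]))
(np.int32(32), 'polar', np.float64(47.23), 'axis', np.float64(46.73), 'r', np.float64(0.0843), 'sd', array([0.0003, 0.0025]))
(np.int32(28), 'polar', np.float64(2.18), 'axis', np.float64(2.25), 'r', np.float64(0.0842), 'sd', array([0.0003, 0.0024]))
(np.int32(25), 'polar', np.float64(62.25), 'axis', np.float64(62.2), 'r', np.float64(0.0843), 'sd', array([0.0003, 0.0025]))
(np.int32(31), 'polar', np.float64(-12.8), 'axis', np.float64(-12.75), 'r', np.float64(0.0839), 'sd', array([0.0003, 0.0026]))
(np.int32(27), 'polar', np.float64(-27.79), 'axis', np.float64(-28.14), 'r', np.float64(0.0836), 'sd', array([0.0003, 0.0025]))
```

```bash
python3 -m handwheel '[[255,[0,0,-0.0004],0.007],[255,[0,-0.0001,-0.0008],0.014],[255,[0,-0.0001,-0.0012],0.021],[255,[0,-0.0002,-0.0014],0.026],[255,[0,-0.0002,-0.0014],0.026],[255,[0,-0.0002,-0.0014],0.026],[255,[0,-0.0002,-0.0014],0.026],[255,[0,-0.0002,-0.0014],0.026],[255,[0,-0.0002,-0.0014],0.026],[255,[0,-0.0002,-0.0014],0.026]]'
python3 -c "
from arc import *
import ang
arc([-140],z=.055)
ang.meas('w5')
"|head -9 
```

```text
time: 7.9
position: [0.513, -0.0175, 0.0555]
ee_rot: [120.5, 90.0, 58.4]
force: [0.9, -2.3, 2.1]
width: 0.0009
yaw -62.0479787479626 pos [ 0.513  -0.0175  0.0555] F [ 0.8515 -2.3428  2.0805] t 7.9 q7 [ -7.1032   4.5017  40.8082 -67.5029]
finger r,th 0.05186423542007164 -140.90840578608618
-140.0 [0.0005 0.     0.0008] -0.013
idx
(np.int32(760), 'polar', np.float64(17.18), 'axis', np.float64(16.97), 'r', np.float64(0.0512), 'sd', array([0.0013, 0.0139]))
(np.int32(2934), 'polar', np.float64(-150.52), 'axis', np.float64(-63.48), 'r', np.float64(0.0604), 'sd', array([0.0075, 0.0135]))
ring
(np.int32(220), 'polar', np.float64(17.23), 'axis', np.float64(17.66), 'r', np.float64(0.084), 'sd', array([0.0013, 0.0041]))
(np.int32(33), 'polar', np.float64(32.24), 'axis', np.float64(31.76), 'r', np.float64(0.0838), 'sd', array([0.0003, 0.0027]))
```

```bash
python3 -m handwheel '[[255,[0,0,0.003],0],[255,[0,0.0005,0.007],0],[255,[0,0.001,0.011],0],[255,[0,0.001,0.012],0],[255,[-0.01,0.001,0.012],0],[255,[-0.03,0.001,0.012],0],[255,[-0.055,0.001,0.012],0],[255,[-0.08,0.001,0.012],0],[255,[-0.1,0.001,0.012],0],[255,[-0.11,0.001,0.012],0]]'
python3 -c "
from arc import *
import ang
arc([-140],z=.055)
ang.meas('w6')
"|head -12 
```

```text
time: 8.78
position: [0.5203, -0.0275, 0.1685]
ee_rot: [62.8, 89.8, 0.8]
force: [0.5, 0.5, 0.1]
width: 0.0004
yaw -62.043973899626714 pos [ 0.5203 -0.0275  0.1685] F [0.4507 0.5059 0.1339] t 8.7833 q7 [ -7.6907   2.5561  54.8725 -64.7105]
finger r,th 0.053974156239516694 -127.67929853795405
-140.0 [ 0.1135 -0.002  -0.0116] -0.013
idx
(np.int32(268), 'polar', np.float64(17.29), 'axis', np.float64(17.18), 'r', np.float64(0.0507), 'sd', array([0.0012, 0.0137]))
(np.int32(149), 'polar', np.float64(-161.07), 'axis', np.float64(-121.29), 'r', np.float64(0.052), 'sd', array([0.0032, 0.005 ]))
ring
(np.int32(71), 'polar', np.float64(17.3), 'axis', np.float64(16.73), 'r', np.float64(0.0847), 'sd', array([0.0012, 0.0037]))
```

View pics/w6.png

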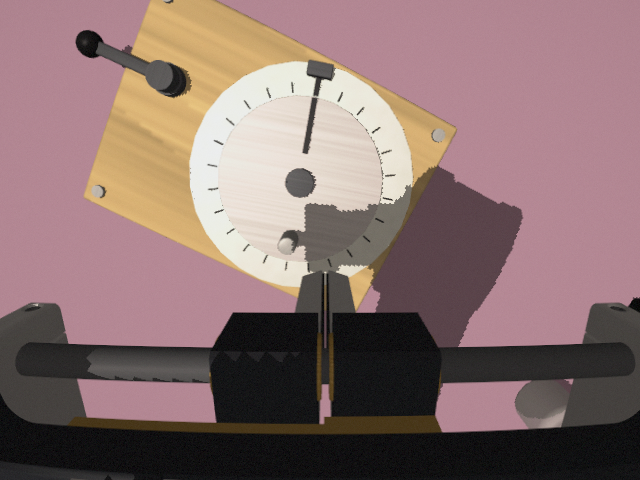

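```bash
python3 - <<'E'
from m import *
p=pickle.load(open("w6.pkl","rb"));t=env.camera_params("top")
C=np.array([.5533,.0152])
b=onplane(p,(89,43),.043);v=onplane(p,(160,75),.05); print(b,v,np.hypot(*(b-v)[:2]))
print(tri(p,(89,43),t,(230+85/5,180+254/5)))
c=[onplane(p,u,.024)[:2] for u in [(98,191.5),(439,135)]];print(c)
for yaw in (1.5,2,2.2,2.5):
    a=np.radians(yaw);R=np.array([[np.cos(a),-np.sin(a)],[np.sin(a),np.cos(a)]]); pv=C+R@[.03,.145]; d=b[:2]-pv
    print(yaw,pv,"lever ang",np.degrees(np.arctan2(d[1],d[0]))-90-yaw,np.hypot(*d), "stop ball",pv+.068*R@[-np.sin(1.4),np.cos(1.4)])
E
```

```text
[0.5762 0.2313 0.043 ] [0.5796 0.1597 0.05  ] 0.07166253780474442
(array([0.5762, 0.2291, 0.046 ]), np.float64(5.4438545157532936e-05))
[array([0.4516, 0.1891]), array([ 0.652 , -0.0788])]
1.5 [0.5795 0.1609] lever ang 1.1967250948757737 0.07045450311562838 stop ball [0.5122 0.1707]
2 [0.5782 0.1612] lever ang -0.3326659979355213 0.0701831599033677 stop ball [0.5108 0.1704]
2.2 [0.5777 0.1612] lever ang -0.9470926723513573 0.07008409859705204 stop ball [0.5103 0.1702]
2.5 [0.5769 0.1614] lever ang -1.8713646097498753 0.069945736184885 stop ball [0.5095 0.17  ]
```

```bash
python3 - <<'E'
import arc
from arc import *
arc.C=np.array([.578,.161])
arc.arc([55],r=.067,off=-80,z=.12)
E
```

```text
Traceback (most recent call last):
AttributeError: 'function' object has no attribute 'arc'
```

```bash
python3 - <<'E'
import arc as A
import numpy as np
A.C=np.array([.578,.161])
A.arc([55],r=.067,off=-80,z=.12)
E
```

```text
yaw -62.04626448688998 pos [ 0.5208 -0.0276  0.1691] F [0.9008 0.0603 1.5567] t 8.8333 q7 [ -7.687    2.5581  54.8815 -64.7087]
finger r,th 0.1970701168731025 -106.88698796315086
55.0 [ 0.0494  0.1985 -0.1703] -0.647
```

```bash
python3 -m handwheel '[[255,[0,0.015,-0.013],-0.05],[255,[0,0.037,-0.032],-0.12],[255,[0,0.062,-0.053],-0.2],[255,[0,0.087,-0.075],-0.28],[255,[0,0.112,-0.096],-0.36],[255,[0.005,0.137,-0.117],-0.44],[255,[0.015,0.16,-0.137],-0.52],[255,[0.03,0.18,-0.155],-0.6],[255,[0.042,0.194,-0.166],-0.647],[255,[0.049,0.1985,-0.1703],-0.647]]'
python3 - <<'E'
import arc as A
from ang import *
A.C=np.array([.578,.161])
A.arc([55],r=.067,off=-80,z=.036)
p=env.camera_params("wrist");i=env.camera("wrist");cv2.imwrite("pics/w7.png",i);pickle.dump(p,open("w7.pkl","wb"))
E
```

```text
time: 9.67
position: [0.614, 0.2192, 0.1135]
ee_rot: [-169.4, 89.8, 166.0]
force: [-0.1, -0.1, 1.2]
width: 0.0008
yaw -24.609385034044912 pos [0.614  0.2192 0.1135] F [-0.0874 -0.1085  1.2387] t 9.6667 q7 [-17.708   11.3366  56.6037 -55.543 ]
finger r,th 0.06838988819484874 58.27934318690308
55.0 [ 0.0775 -0.0019  0.0039] 0.007
```

View pics/w7.png

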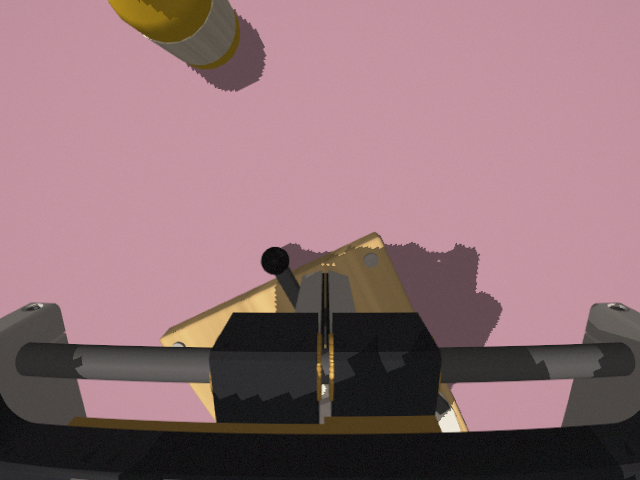

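```bash
python3 - <<'E'
from m import *
p=pickle.load(open("w7.pkl","rb"));print(onplane(p,(275,261),.043), tri(p,(275,261),pickle.load(open("w6.pkl","rb")),(89,43)))
E
python3 -m handwheel '[[255,[0.01,-0.001,0.002],0.007],[255,[0.022,-0.002,0.004],0.007],[255,[0.034,-0.002,0.004],0.007],[255,[0.046,-0.002,0.004],0.007],[255,[0.056,-0.002,0.004],0.007],[255,[0.065,-0.002,0.004],0.007],[255,[0.072,-0.002,0.004],0.007],[255,[0.076,-0.002,0.004],0.007],[255,[0.077,-0.002,0.004],0.007],[255,[0.077,-0.002,0.004],0.007]]'
python3 - <<'E'
import arc as A
from ang import *
A.C=np.array([.578,.161])
A.arc(np.linspace(55,87,11)[1:],r=.067,off=-80,z=.036)
cv2.imwrite("pics/s2.png",cv2.resize(env.camera("side")[180:340,220:420],None,fx=4,fy=3.7))
E
```

```text
[0.5755 0.2281 0.043 ] (array([0.5763, 0.2289, 0.0463]), np.float64(0.0001258911203652517))
time: 10.55
position: [0.6178, 0.2124, 0.0394]
ee_rot: [169.8, 90.0, 144.5]
force: [-0.9, -0.2, 0.3]
width: 0.0007
yaw -25.37625602295357 pos [0.6178 0.2124 0.0394] F [-0.8774 -0.2288  0.2777] t 10.55 q7 [-16.1718  13.1794  49.2015 -57.0255]
finger r,th 0.06501141104605561 52.2260925623806
58.2 [ 0.0034  0.0031 -0.0065] -0.062
61.4 [ 0.0034  0.0034 -0.0102] -0.118
64.6 [ 0.0034  0.0035 -0.0139] -0.174
67.8 [ 0.0034  0.0034 -0.0177] -0.23
71.0 [ 0.0034  0.0031 -0.0214] -0.286
74.2 [ 0.0034  0.0026 -0.0251] -0.342
77.4 [ 0.0034  0.0018 -0.0288] -0.398
80.6 [ 0.0034  0.0009 -0.0324] -0.453
83.8 [ 0.0034 -0.0002 -0.036 ] -0.509
87.0 [ 0.0034 -0.0015 -0.0395] -0.565
```

View pics/s2.png

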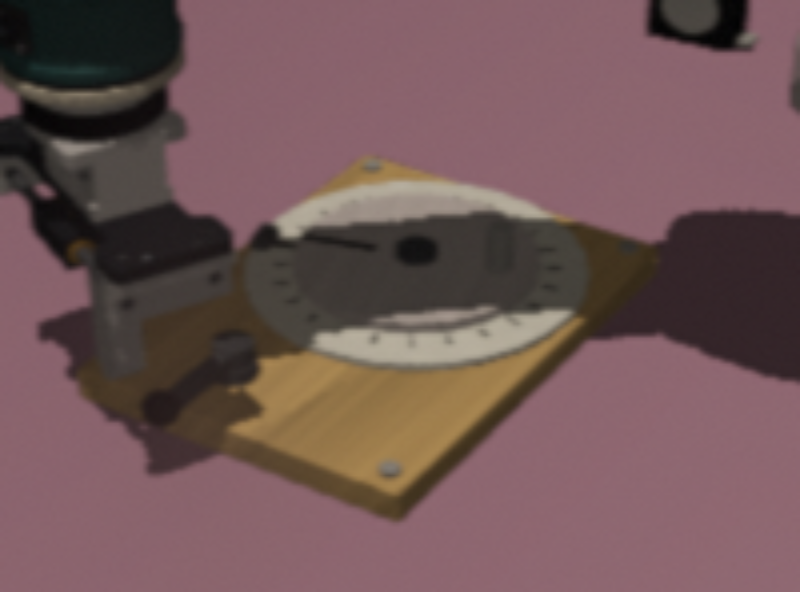

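```bash
python3 -m handwheel '[[255,[0.001,0.0025,-0.005],-0.06],[255,[0.002,0.0034,-0.01],-0.118],[255,[0.002,0.0035,-0.0139],-0.174],[255,[0.002,0.0034,-0.0177],-0.23],[255,[0.002,0.0031,-0.0214],-0.286],[255,[0.002,0.0026,-0.0251],-0.342],[255,[0.002,0.0018,-0.0288],-0.398],[255,[0.002,0.0009,-0.0324],-0.453],[255,[0.002,-0.0002,-0.036],-0.509],[255,[0.002,-0.0015,-0.0395],-0.565]]'
python3 - <<'E'
import arc as A
from ang import *
A.C=np.array([.578,.161])
A.arc(np.linspace(86,118,11)[0:],r=.067,off=-80,z=.036)
p=env.camera_params("wrist");i=env.camera("wrist");cv2.imwrite("pics/w8.png",i);pickle.dump(p,open("w8.pkl","wb"))
E
```

```text
time: 11.43
position: [0.582, 0.228, 0.0382]
ee_rot: [6.2, 89.9, 13.4]
force: [1.5, 0.4, -0.5]
width: 0.0007
yaw 7.14066099023553 pos [0.582  0.228  0.0382] F [ 1.4883  0.3547 -0.5162] t 11.4333 q7 [-24.1574  19.4325  48.1772 -32.2134]
finger r,th 0.0671185695438326 86.60565311751562
86.0 [ 0.0022 -0.0003  0.0007] 0.02
89.2 [ 0.0022  0.0004 -0.003 ] -0.036
92.4 [ 0.0022  0.0008 -0.0067] -0.092
95.6 [ 0.0022  0.001  -0.0105] -0.148
98.8 [ 0.0022  0.001  -0.0142] -0.203
102.0 [ 0.0022  0.0008 -0.018 ] -0.259
105.2 [ 0.0022  0.0004 -0.0217] -0.315
108.4 [ 0.0022 -0.0003 -0.0254] -0.371
111.6 [ 0.0022 -0.0011 -0.029 ] -0.427
114.8 [ 0.0022 -0.0021 -0.0326] -0.483
118.0 [ 0.0022 -0.0034 -0.0361] -0.539
```

View pics/w8.png

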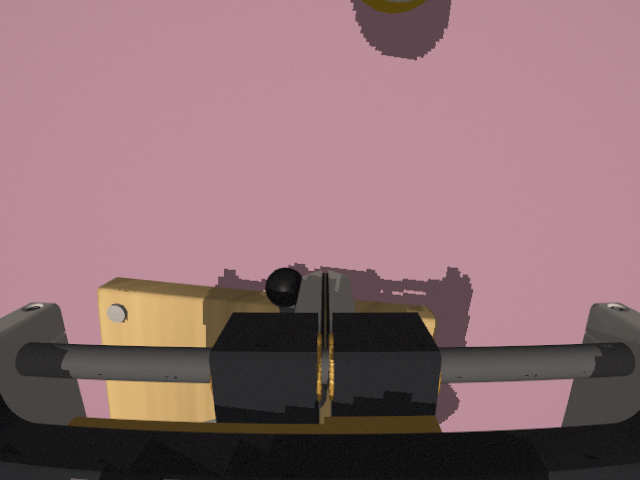

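```bash
python3 -m handwheel '[[255,[0,0.0004,-0.0035],-0.05],[255,[0,0.0008,-0.0067],-0.1],[255,[0,0.001,-0.0105],-0.15],[255,[0,0.001,-0.0142],-0.203],[255,[0,0.0008,-0.018],-0.259],[255,[0,0.0004,-0.0217],-0.315],[255,[0,-0.0003,-0.0254],-0.371],[255,[0,-0.0011,-0.029],-0.427],[255,[0,-0.0021,-0.0326],-0.483],[255,[0,-0.0034,-0.0361],-0.539]]'
python3 - <<'E'
import arc as A
from ang import *
A.C=np.array([.578,.161])
A.arc(np.linspace(118,148,11)[0:],r=.067,off=-80,z=.037)
p=env.camera_params("wrist");i=env.camera("wrist");cv2.imwrite("pics/w9.png",i);pickle.dump(p,open("w9.pkl","wb"))
E
```

```text
time: 12.32
position: [0.5467, 0.2202, 0.0381]
ee_rot: [-25.1, 89.9, 12.8]
force: [1.4, 0.2, 1.1]
width: 0.0004
yaw 37.93472300817031 pos [0.5467 0.2202 0.0381] F [1.4039 0.1504 1.1274] t 12.3167 q7 [-31.82    24.9688  47.2239  -7.0793]
finger r,th 0.06692976751412179 117.88289871342826
118.0 [ 0.0011  0.0001 -0.0001] -0.001
121.0 [ 0.0011  0.0006 -0.0036] -0.053
124.0 [ 0.0011  0.0009 -0.0071] -0.106
127.0 [ 0.0011  0.0011 -0.0106] -0.158
130.0 [ 0.0011  0.0011 -0.0141] -0.211
133.0 [ 0.0011  0.0008 -0.0176] -0.263
136.0 [ 0.0011  0.0004 -0.0211] -0.315
139.0 [ 0.0011 -0.0001 -0.0245] -0.368
142.0 [ 0.0011 -0.0009 -0.028 ] -0.42
145.0 [ 0.0011 -0.0019 -0.0313] -0.472
148.0 [ 0.0011 -0.003  -0.0347] -0.525
```

View pics/w9.png

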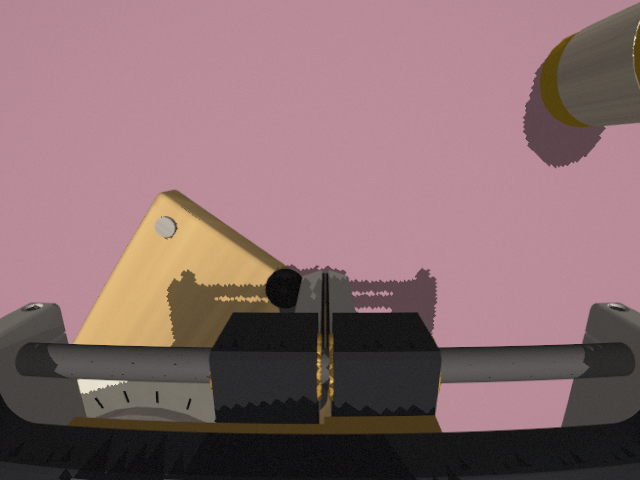

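```bash
python3 -m handwheel '[[255,[0,0.0006,-0.0036],-0.053],[255,[0,0.0009,-0.0071],-0.106],[255,[0,0.0011,-0.0106],-0.158],[255,[0,0.0011,-0.0141],-0.211],[255,[0,0.0008,-0.0176],-0.263],[255,[0,0.0004,-0.0211],-0.315],[255,[0,-0.0001,-0.0245],-0.368],[255,[0,-0.0009,-0.028],-0.42],[255,[0,-0.0019,-0.0313],-0.472],[255,[0,-0.003,-0.0347],-0.525]]'
python3 - <<'E'
import arc as A
from ang import *
A.C=np.array([.578,.161])
A.arc(np.linspace(148,158,11)[0:],r=.067,off=-80,z=.037)
E
```

```text
time: 13.2
position: [0.5212, 0.1966, 0.038]
ee_rot: [-47.1, 89.9, 20.8]
force: [0.9, 1.3, 1.5]
width: 0.0005
yaw 67.94112219605744 pos [0.5212 0.1966 0.038 ] F [0.8717 1.349  1.4547] t 13.2 q7 [-39.2519  30.1373  46.8786  19.2622]
finger r,th 0.06704139614233703 147.92021958492901
148.0 [ 0.001  -0.     -0.0001] -0.001
149.0 [ 0.001   0.0002 -0.0013] -0.018
150.0 [ 0.001   0.0003 -0.0024] -0.036
151.0 [ 0.001   0.0005 -0.0036] -0.053
152.0 [ 0.001   0.0006 -0.0047] -0.071
153.0 [ 0.001   0.0007 -0.0059] -0.088
154.0 [ 0.001   0.0008 -0.0071] -0.106
155.0 [ 0.001   0.0009 -0.0082] -0.123
156.0 [ 0.001   0.0009 -0.0094] -0.141
157.0 [ 0.001   0.001  -0.0106] -0.158
158.0 [ 0.001   0.001  -0.0117] -0.176
```

```bash
python3 -m handwheel '[[255,[0,0.0001,-0.0006],-0.009],[255,[0,0.0002,-0.0013],-0.018],[255,[0,0.0003,-0.0019],-0.027],[255,[0,0.0003,-0.0024],-0.036],[255,[0,0.0004,-0.003],-0.045],[255,[0,0.0005,-0.0036],-0.053],[255,[0,0.0006,-0.0042],-0.062],[255,[0,0.0006,-0.0047],-0.071],[255,[0,0.0006,-0.0047],-0.071],[255,[0,0.0006,-0.0047],-0.071]]'
python3 - <<'E'
import arc as A
from ang import *
A.C=np.array([.578,.161])
A.arc(np.linspace(152,158,4)[0:],r=.067,off=-80,z=.037)
E
```

```text
time: 14.03
position: [0.5182, 0.1923, 0.0374]
ee_rot: [54.8, 90.0, 126.9]
force: [0.3, 0.6, 2.0]
width: 0.0004
yaw 72.01172308800679 pos [0.5182 0.1923 0.0374] F [0.2963 0.6351 1.9777] t 14.0333 q7 [-40.241   30.8324  46.9222  22.9745]
finger r,th 0.06754600817665425 152.35057834991392
152.0 [ 0.0004 -0.0006  0.0003] 0.0
154.0 [ 0.0004 -0.0002 -0.002 ] -0.035
156.0 [ 0.0004  0.     -0.0043] -0.07
158.0 [ 0.0004  0.0002 -0.0066] -0.105
```

```bash
python3 -m handwheel '[[255,[0,0,-0.0003],-0.005],[255,[0,0.0001,-0.0006],-0.01],[255,[0,0.0001,-0.0009],-0.015],[255,[0,0.0002,-0.0012],-0.02],[255,[0,0.0002,-0.0015],-0.025],[255,[0,0.0002,-0.0018],-0.03],[255,[0,0.0003,-0.0021],-0.035],[255,[0,0.0003,-0.0023],-0.035],[255,[0,0.0003,-0.0023],-0.035],[255,[0,0.0003,-0.0023],-0.035]]'
python3 - <<'E'
import arc as A
from ang import *
A.C=np.array([.578,.161])
A.arc(np.linspace(154,158,3)[0:],r=.067,off=-80,z=.037)
E
```

```text
time: 14.87
position: [0.5175, 0.1917, 0.0378]
ee_rot: [-10.8, 89.9, 63.3]
force: [3.0, 8.4, 1.1]
width: 0.0002
yaw 74.09156902682935 pos [0.5175 0.1917 0.0378] F [3.0086 8.3877 1.081 ] t 14.8667 q7 [-40.7935  31.1566  46.8787  24.846 ]
finger r,th 0.06780479270967914 153.10395685507638
154.0 [ 0.0008 -0.0006 -0.0012] 0.002
156.0 [ 0.0008 -0.0002 -0.0035] -0.033
158.0 [ 0.0008  0.0001 -0.0058] -0.068
```

```bash
python3 -m handwheel '[[255,[0,0,0.002],0],[255,[0,0,0.006],0],[255,[0,0,0.012],0],[255,[0,0,0.016],0],[255,[-0.01,0,0.018],0],[255,[-0.03,0,0.018],0],[255,[-0.06,0,0.018],0],[255,[-0.09,0,0.018],0],[255,[-0.12,0,0.018],0],[255,[-0.14,0,0.018],0]]'
python3 - <<'E'
from h import *
np.set_printoptions(precision=4,suppress=True)
s=env.state();R=toolR(s);print(s["position"],s["joint_positions"]);print(R.T@(np.array([.52,-.1,.25])-s["position"]))
E
```

```text
time: 15.7
position: [0.5224, 0.2081, 0.1808]
ee_rot: [-53.5, 89.9, 20.6]
force: [0.3, 0.0, 0.8]
width: 0.0003
[0.5224 0.2081 0.1808] [ 12.3398  25.7265 -47.7075 101.9075  21.3998  61.76    31.2104]
[-0.0694 -0.0824 -0.2969]
```

```bash
python3 -m handwheel '[[255,[-0.03,-0.005,-0.015],0.05],[255,[-0.05,-0.014,-0.045],0.15],[255,[-0.07,-0.023,-0.08],0.26],[255,[-0.08,-0.033,-0.115],0.37],[255,[-0.08,-0.043,-0.15],0.48],[255,[-0.08,-0.053,-0.185],0.59],[255,[-0.08,-0.063,-0.22],0.7],[255,[-0.08,-0.073,-0.255],0.81],[255,[-0.08,-0.082,-0.285],0.92],[255,[-0.08,-0.085,-0.305],1.03]]'
python3 -m handwheel '[[255,[0,0,-0.002],0.06],[255,[0,0,-0.002],0.12],[255,[0,0,-0.002],0.18],[255,[0,0,-0.002],0.22],[255,[0,0,-0.002],0.22],[255,[0,0,-0.002],0.22],[255,[0,0,-0.002],0.22],[255,[0,0,-0.002],0.22],[255,[0,0,-0.002],0.22],[255,[0,0,-0.002],0.22]]'
python3 - <<'E'
from ang import *
meas('w10')
cv2.imwrite("pics/t3.png",cv2.resize(env.camera("top")[180:300,230:390],None,fx=5,fy=5,interpolation=cv2.INTER_CUBIC))
print(env.state()["joint_positions"],env.state()["force"])
E
```

```text
time: 16.53
position: [0.5196, -0.1123, 0.258]
ee_rot: [-116.5, 90.0, -102.0]
force: [0.2, -0.3, 0.5]
width: 0.0003
time: 17.37
position: [0.518, -0.1096, 0.2574]
ee_rot: [144.7, 90.0, 147.2]
force: [-0.8, 0.1, 0.2]
width: 0.0005
idx
(np.int32(167), 'polar', np.float64(17.47), 'axis', np.float64(17.2), 'r', np.float64(0.0504), 'sd', array([0.0012, 0.0136]))
ring
(np.int32(49), 'polar', np.float64(17.49), 'axis', np.float64(14.16), 'r', np.float64(0.084), 'sd', array([0.0013, 0.0042]))
[ 35.4639  13.5405 -31.3816 101.6076   7.6084  66.9638   4.2239] [ 0.2584  0.6217 -0.2104]
```

View pics/w10.png

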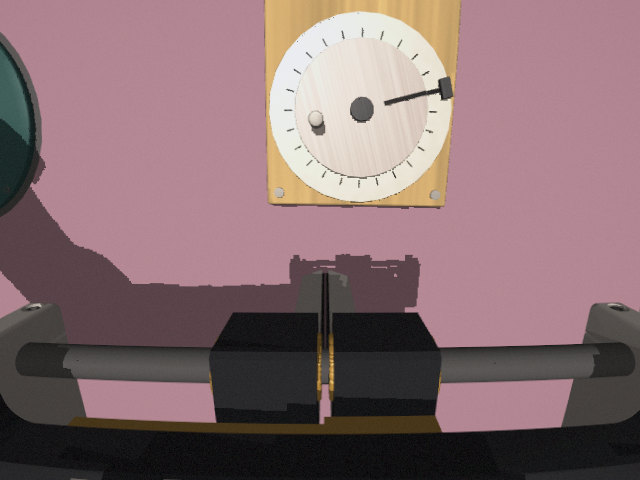

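View pics/t3.png

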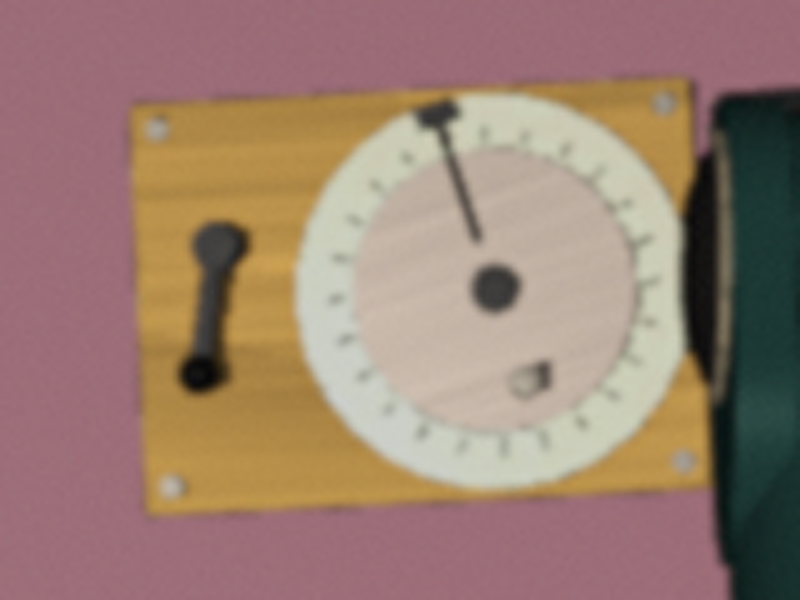

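```bash
python3 - <<'E'
from h import *
t=env.camera_params("top"); b=onplane(t,(230+201/5,180+373/5),.043); d=b[:2]-[.578,.161]; print(b,np.hypot(*d),np.degrees(np.arctan2(d[1],d[0]))-92.2,"vs",np.degrees(1.4))
print(env.state()["time"]); env.hand_in()
E
```

```text
[0.51267572 0.16959146 0.043     ] 0.06588683683663255 80.3074496060644 vs 80.21409131831524
17.4667
the job is handed in; nothing more can be done
```

I turned the plate clockwise about 112° by pushing the post with the closed fingertip. I then pushed the lever's ball round until it met its stop, backed off and handed the job in at about 17.5 s.

**Plate alignment:** the last wrist picture put the index line at 17.5° and the long line at 17.5° in the robot's frame, and earlier pictures agreed within about 0.1°. The fitted direction of the long line itself came out at 14.2° in that last picture. I put that down to the short line merging with the dark block, because the closest view gave 17.7°.

**Clamp lever:** the force rose from about 1–2 N to 9 N as the finger stopped, which I took as the stop. The top camera then put the lever at 80.3°, against the 80.2° stop.

**Clearance:** the hand finished at about 0.26 m height with only noise on the force reading. I pushed nothing except the post and the lever's ball.

**Measurement mismatch:** my two-view height for the post came out wrong (155 mm instead of 72 mm) because its centre could not be picked out reliably in the top picture. I used the given 72 mm with the wrist view instead, and the post's distance from the axis then came out at 51 mm (52 mm stated).

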